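# Knock the casting mould's locking pins home

## Task

Take the mallet by its handle and, with brisk blows of its head, knock both steel pins of the aluminium casting mould down until their heads rest fully home on the mould. Then put the mallet back on the cutting mat, its head within the mat, and let go of it. Touch the pins only with the mallet and leave the screwdriver, the bottle and the tape ring where they are.

Things in the scene. Friction and masses are not known exactly. Their poses are not given: they have to be found in the camera images.
- mallet: mallet of 0.42 kg: barrel head (white plastic faces, dark steel band), 54 mm diameter (57 mm over the band) and 80 mm tall, standing on one flat face with its wooden handle level. Origin: centre of the lower face; z up along the head's axis; the handle runs along its -x, from the head to 167 mm from the head's axis, 22 mm wide (y), 28 mm tall (z), centred 40 mm above the lower face
- mallet_head (a point): centre of the mallet's head, 40 mm from each face
- mallet_grip (a point): point in the middle of the handle's section, 65 mm from the head's axis: a good place to grip from above, fingers closing along the mallet's y
- mat: dark cutting mat with a light grid, 360 (x) x 280 (y) x 3 mm, fixed flat on the table; the mallet starts on it. Origin: centre of its underside
- mould: aluminium casting mould of two slabs, 90 (x) x 200 (y) x 50 mm tall, fixed to the table. Origin: centre of its underside, z up. Two steel pins stand in its top at y = +60 mm (pin_a) and y = -60 mm (pin_b), x = 0; the dark round spot between them is only the filling hole
- pin_a_top (a point): centre of the top of pin_a's flat round head (36 mm diameter, 10 mm thick, on a 16 mm shank). It is 60 mm above the table when the pin is fully home
- pin_b_top (a point): the same for pin_b
- pin_a (a joint): how far pin_a has been driven down, m: 0 = head's underside 30 mm above the mould's top, 0.030 = fully home, head resting on the mould. It grips its hole like a spring pin: it takes about 7 to 10 N to move and stays where it is left
- pin_b (a joint): the same for pin_b
- screwdriver: screwdriver, 180 mm long, lying across the far end of the cutting mat; a bystander. Origin: on its axis
- glue: upright bottle, 56 mm diameter, 130 mm tall, behind the mould; a bystander. Origin: centre of its underside
- tape: cardboard tape ring lying flat, 90 mm across, 25 mm high, behind the mould; a bystander. Origin: centre of its underside
Not all that is in view belongs to the job. Several things look just like the mallet: the one meant starts farthest to the robot's left. Several things have the shape of the mould; the one meant has the colours described above.

How it is judged:
On the way, in this order (a step that is already met when the one before it is completed fails the run):
1. a blow of the mallet's head drives a pin down at more than 0.05 m/s (((velocity of joint pin_a above 0.05 m/s and distance between mallet_head and pin_a_top below 0.07 m) or (velocity of joint pin_b above 0.05 m/s and distance between mallet_head and pin_b_top below 0.07 m))).
2. both pins are home to within 3.5 mm (value of joint each of pin_a, pin_b above 0.0265 m), for 0.2 s.
At the end, for the whole second after the job is handed in: Both pins driven at least 26.5 of their 30 mm; the centre of the mallet's head over the cutting mat and less than 55 mm above its underside (standing on a face or lying down), the mallet at rest and released (all of step 2 and x of mallet_head in the frame of mat between -0.18 and 0.18 m and y of mallet_head in the frame of mat between -0.14 and 0.14 m and z of mallet_head in the frame of mat below 0.055 m and linear speed of mallet below 0.02 m/s); the robot touches nothing.
It fails at once if the gripper or the arm presses on a pin (contact force between any of the fingers, the arm and pin_a above 2 N or contact force between any of the fingers, the arm and pin_b above 2 N).
It fails at once if a bystander is moved by more than 30 mm (distance of any of screwdriver, glue, tape from where it was at the start of the episode above 0.03 m).
It also fails if it takes over 45 s, if anything falls off the work surface, if the arm or the gripper's body presses on something with over 40 N, if the wrist force passes 120 N, or if a joint passes its speed limit or range.

## Robot

A 6-joint arm with a two-finger parallel gripper is mounted at the origin on the work surface. World frame = base frame: x ahead of the robot, y to its left, z up, the work surface at z = 0. Lengths are in m, angles in rad, forces in N, time in s.
With the tool pointing down it reaches from about 0.225 to 0.875 m from the base axis. Payload 3.4 kg.
Tool frame: the origin (TCP) lies midway between the tips of the shut fingers; the grasp point (between the pads) lies 19 mm behind it; z points along the fingers, y is the line along which they close (so a half turn about z gives the same grasp; the last joint's range is limited). The gripper opens to 85 mm and grips with 20 to 120 N. Pads are 22 mm wide; open, the fingers measure 114 mm over their backs; the gripper's body (76 mm by 85 mm) begins 54 mm behind the grasp point. The pads swing forward as they close: fully open they stand 13 mm farther back than shut.
Start: joints at [-1.338, 0.276, 1.505, -0, 1.361, -0.121], TCP at [0.199, -0.539, 0.231] pointing down, gripper open.
Joint ranges: [-2.89, 2.89], [-0.75, 2.08], [0.22, 2.7], [-1.18, 4.32], [0.11, 2.71], [-2.7, 2.7]. Speed limits (rad/s): [2.57, 2.57, 3.14, 3.14, 3.14, 3.14].

## Interface

Orientations are given as [roll, pitch, yaw] about the fixed x, y, z axes, in that order (R = Rz(yaw) Ry(pitch) Rx(roll)).
In Python, from bench import robot, eyes, sign_off, models gives the robot as it stands.
- The arm moves only by the tool jog_arm, never from a script. Its argument "motion" is a list of rows, each a list of 3 entries, a list of its own where there are three numbers: the turn, a rotation vector about the tool's x, y, z in rad, then the shift along the tool's x, y, z in m, then the opening in per cent of the stroke, from 0 (shut) to 100 (fully open). In form: [[[wx, wy, wz], [tx, ty, tz], grip], ...]. A call has 1 to 8 rows; each row shifts and turns the commanded pose from where the row before left it, along the tool's axes as they then stand; what a row does not reach is not made up. A row lasts 1/12 s, in which the tool goes at most 41.7 mm and 7.16 degrees, less where a joint would pass 70% of its speed; a pose out of reach is approached as far as the arm can. A call with a gripper value outside its range is refused whole. The fingers move at their own pace and stop on an object; "newtons" is the grip in N (left out, the last holds). Time passes only in rows, so rows that do not move let the fingers close. It gives the time, the measured TCP pose, the force, the opening and the grip force at its end, in the units of the state.
- robot.read_state(): the state, without advancing time (a new reading comes with each control period).
- eyes.capture(name): name is "scene" or "top"; returns a dict with "frame" (420x560x3 uint8, red, green, blue), "intrinsics" (3x3 intrinsics, pixels), "R" (3x3) and "t" (3): a world point X has camera coordinates R X + t. Camera axes: x right, y down, z forward; pixel columns grow to the right and rows downward; lengths in m; the calibration is good to about 2 mm. A picture is of the moment at which its call begins. There is no depth.
- sign_off(): hands the job in; it is judged then, once.
Trained networks look in a picture, given as the dict that the camera call returned (one of the last four; its "shot" number tells which), for a name from the list of things; names that differ only in an ending like _2 or _b are one class to them, and where a whole thing is asked for, a point or a joint stands for the part that bears it (a point fixed in the world has none). Each returns a list of dicts, best first, with "p" (0 to 1); they miss things now and then, are a little off and sometimes report something else, mostly with a low value. They report only what shows in the picture. A call takes as long as a camera call. They do not tell look-alikes from the thing itself.
- models.find_in(query, picture): "extent" ([left, top, right, bottom] in pixels, round what is visible of it).
- models.cut_out(query, picture): "region" (420x560 bool, what is visible of it) and "extent" ([left, top, right, bottom] in pixels, round what is visible of it).
The state is a dict: "time": time; "joint_pos": joint angles; "joint_velocities": joint speeds; "joint_efforts": joint torques, N m; "tool_pos": TCP position; "tool_rot": TCP orientation; "ft_force": force on the tool from outside, world axes, zero at the start; "wrist_torque": the same for the moment, N m; "finger_gap": finger opening in m; "gripper_force": force on a finger pad.
Only numpy, scipy, OpenCV 4.12 (cv2) and the standard library are available. Lean on these libraries where they do the work, as an engineer would, in place of code of your own. Each camera call takes 0.05 s, during which the arm holds its last target. There are 200 camera calls.

## Working session

There is one attempt and no reset: what is moved stays moved. The work goes in short steps, Python scripts to look and compute and a tool call to move; the robot and the scene stay as the last step left them, time stands still between calls to the robot, and variables do not carry over. Pictures are saved under pics/ and viewed, at most 10 in all, crops included, and the job is handed in when it is done.

Besides the shell and the picture viewer there is one more tool, called after "Emit:" in YAML: its name, and indented under it one key for each argument. jog_arm: Moves the arm, as the interface text tells. Its arguments: {"type":"object","properties":{"motion":{"type":"array","items":{"type":"array"}},"newtons":{"type":"number"}},"required":["motion"]}

```bash
mkdir -p pics; cat > h.py <<'E'
import numpy as np, cv2
from bench import robot, eyes, sign_off, models
def save(c,n,box=None,s=1):
    f=c["frame"][:,:,::-1]
    if box: f=f[box[1]:box[3],box[0]:box[2]]
    cv2.imwrite(f"pics/{n}.png",cv2.resize(f,None,fx=s,fy=s,interpolation=cv2.INTER_CUBIC))
def ray(c,u,v,z):
    K=np.array(c["intrinsics"]);R=np.array(c["R"]);t=np.array(c["t"])
    d=R.T@np.linalg.solve(K,[u,v,1.]);o=-R.T@t
    return o+d*(z-o[2])/d[2]
def proj(c,X):
    p=np.array(c["intrinsics"])@(np.array(c["R"])@np.array(X)+np.array(c["t"]));return p[:2]/p[2]
E
python3 - <<'E'
from h import *
a=eyes.capture("scene");b=eyes.capture("top")
f=np.vstack([a["frame"],b["frame"]])[:,:,::-1]
cv2.imwrite("pics/a.png",a["frame"][:,:,::-1]);cv2.imwrite("pics/b.png",b["frame"][:,:,::-1])
for n,c in(("scene",a),("top",b)):
    print(n,-np.array(c["R"]).T@c["t"])
    for q in["mallet","mat","mould","pin_a","screwdriver","glue","tape"]:
        for r in models.find_in(q,c)[:5]:print(q,round(r["p"],2),np.round(r["extent"]))
print(robot.read_state())
E
```

```text
scene [1.37579029 0.48400621 0.92463654]
mallet 0.94 [286. 155. 307. 204.]
mallet 0.64 [337. 227. 402. 278.]
mould 0.84 [198. 133. 256. 183.]
mould 0.83 [183. 199. 254. 261.]
pin_a 0.52 [231. 146. 249. 161.]
pin_a 0.43 [197. 201. 208. 212.]
pin_a 0.43 [212. 135. 216. 148.]
screwdriver 0.58 [297. 299. 366. 342.]
glue 0.83 [186. 227. 212. 276.]
tape 0.79 [149. 230. 184. 258.]
tape 0.41 [337. 229. 398. 279.]
top [ 0.31625804 -0.04632657  1.15610692]
mallet 0.76 [290. 249. 341. 338.]
mallet 0.63 [145. 176. 193. 263.]
mallet 0.46 [140. 112. 200. 128.]
mat 0.95 [100. 103. 234. 263.]
mould 0.88 [296. 132. 391. 196.]
mould 0.86 [382. 266. 485. 320.]
pin_a 0.73 [459. 291. 480. 309.]
pin_a 0.65 [313. 146. 332. 158.]
pin_a 0.62 [367. 157. 385. 174.]
pin_a 0.57 [408. 280. 425. 299.]
screwdriver 0.68 [362.  99. 403. 141.]
glue 0.71 [314.  89. 340. 126.]
tape 0.83 [361. 103. 401. 141.]
{'time': 0.8, 'joint_pos': array([-1.33797351e+00,  2.75896807e-01,  1.50485987e+00,  6.41857700e-06,
        1.36070753e+00, -1.21021860e-01]), 'joint_velocities': array([-0.00080797, -0.00025989,  0.00033929,  0.00038996,  0.00198491,
        0.00104017]), 'joint_efforts': array([-5.26691729e-04, -4.16596806e+01, -2.46086526e+01, -5.54207181e-04,
       -8.88797285e-05, -1.29263836e-05]), 'tool_pos': array([ 0.19923848, -0.53943213,  0.23134586]), 'tool_rot': array([3.14146439e+00, 9.27446644e-06, 3.53843341e-01]), 'ft_force': array([-0.2163487 , -0.56437764, -0.20297947]), 'wrist_torque': array([0.00643962, 0.05805583, 0.01382554]), 'gripper_force': 0.0, 'finger_gap': 0.08564530324584442}
```

View pics/a.png

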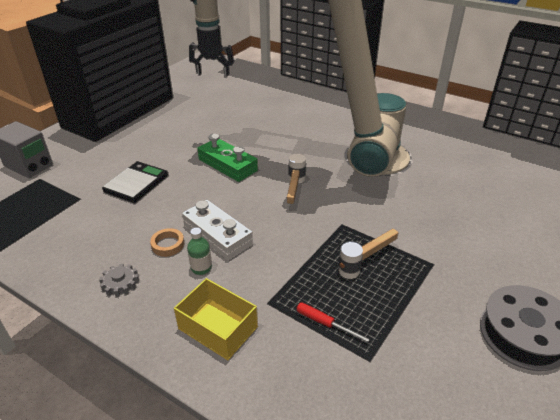

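View pics/b.png

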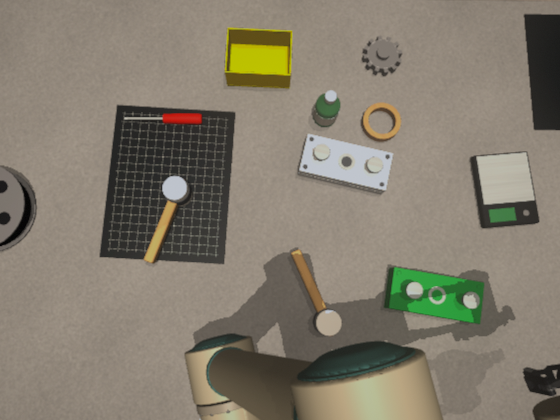

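Scene view: the mallet look-alikes are at (351,258), on the mat, and (297,170), off it. The mould look-alikes are aluminium at (217,228) and green at (228,157). In the top view, +y is to the left. The mallet with its head at (175,190) on the mat is farthest left, so it is the one meant. The silver mould at (346,163) fits the colours described.

```bash
python3 - <<'E'
from h import *
a=eyes.capture("scene");b=eyes.capture("top")
f=b["frame"];g=np.hstack([f[100:270,100:240],f[80:250,280:410]])[:,:,::-1]
cv2.imwrite("pics/c.png",cv2.resize(g,None,fx=2.9,fy=2.9,interpolation=cv2.INTER_CUBIC))
# handle by colour
h=cv2.cvtColor(f,cv2.COLOR_RGB2HSV);m=((h[...,0]>8)&(h[...,0]<28)&(h[...,1]>110)&(h[...,2]>90)).astype(np.uint8)
m[:103]=0;m[270:]=0;m[:,:100]=0;m[:,240:]=0
n,l,s,c=cv2.connectedComponentsWithStats(m);i=1+np.argmax(s[1:,4]);ys,xs=np.nonzero(l==i);print("handle",s[i],c[i])
P=np.array([ray(b,u,v,.055)[:2] for u,v in zip(xs,ys)]);cc=P.mean(0);_,_,V=np.linalg.svd(P-cc);e=(P-cc)@V[0];print("c",cc,"dir",V[0],np.degrees(np.arctan2(V[0][1],V[0][0])),"len",e.min(),e.max())
# white blobs: head top, pins
for nm,(x0,y0,x1,y1) in dict(head=(150,170,200,212)).items():
    w=((h[...,2]>130)&(h[...,1]<60)).astype(np.uint8);k=np.zeros_like(w);k[y0:y1,x0:x1]=w[y0:y1,x0:x1]
    k=cv2.morphologyEx(k,cv2.MORPH_OPEN,np.ones((5,5)));yy,xx=np.nonzero(k);print(nm,len(xx),xx.mean(),yy.mean(),ray(b,xx.mean(),yy.mean(),.083),"diam mm",ray(b,xx.max()+1,0,.083)[1]-ray(b,xx.min(),0,.083)[1])
for q in["pin_a","mould","mallet","mat"]:
  for n,c in(("s",a),("t",b)):
    for r in models.find_in(q,c)[:6]:
        x=r["extent"];print(q,n,round(r["p"],2),np.round(x,1),np.round(ray(c,(x[0]+x[2])/2,(x[1]+x[3])/2,.05),3))
gray=cv2.cvtColor(f,cv2.COLOR_RGB2GRAY)
E
```

```text
handle [144 201  33  62 670] [159.73432836 231.44776119]
c [0.45311815 0.19200021] dir [-0.93981687  0.34167859] 160.0208242083892 len -0.07017221099699063 0.06883229440461473
head 482 174.09336099585062 187.49585062240664 [0.54459881 0.1591991  0.083     ] diam mm -0.057048913031738424
pin_a s 0.56 [209.7 136.6 216.7 149.2] [ 0.291 -0.486  0.05 ]
pin_a s 0.47 [198.4 203.9 209.1 214.6] [ 0.589 -0.282  0.05 ]
pin_a t 0.8 [407.9 280.2 424.8 300. ] [ 0.328 -0.365  0.05 ]
pin_a t 0.72 [366.4 155.7 383.5 174.7] [ 0.606 -0.283  0.05 ]
pin_a t 0.65 [313.  143.9 331.5 159.3] [ 0.636 -0.164  0.05 ]
pin_a t 0.5 [459.3 289.  480.9 306.5] [ 0.312 -0.481  0.05 ]
pin_a t 0.17 [295.9 129.4 388.9 194.6] [ 0.612 -0.21   0.05 ]
mould s 0.96 [182.7 200.8 251.7 259.4] [ 0.639 -0.194  0.05 ]
mould s 0.64 [194.8 134.9 260.1 182.4] [ 0.344 -0.385  0.05 ]
mould t 0.66 [145.  111.2 200.8 125.4] [0.712 0.174 0.05 ]
mould t 0.58 [383.5 265.9 482.9 320.5] [ 0.321 -0.401  0.05 ]
mould t 0.57 [296.3 128.5 389.7 192.6] [ 0.616 -0.211  0.05 ]
mould t 0.56 [316.2 143.2 327.8 160.2] [ 0.636 -0.164  0.05 ]
mould t 0.36 [366.4 157.8 381.9 172.9] [ 0.605 -0.281  0.05 ]
mallet s 0.85 [287.  157.8 306.  203.8] [ 0.33 -0.13  0.05]
mallet s 0.57 [336.2 227.6 398.  277.4] [0.502 0.185 0.05 ]
mallet s 0.53 [266.3 224.  435.  363.1] [0.649 0.21  0.05 ]
mallet t 0.97 [146.  176.1 192.8 262.4] [0.48  0.173 0.05 ]
mallet t 0.7 [292.3 249.1 340.5 337.2] [ 0.321 -0.148  0.05 ]
mat s 0.74 [268.7 224.8 433.3 363.8] [0.65  0.212 0.05 ]
mat s 0.4 [181.1 202.1 252.1 259.7] [ 0.642 -0.194  0.05 ]
mat t 0.63 [100.4 108.4 236.  262.3] [0.556 0.179 0.05 ]
```

View pics/c.png

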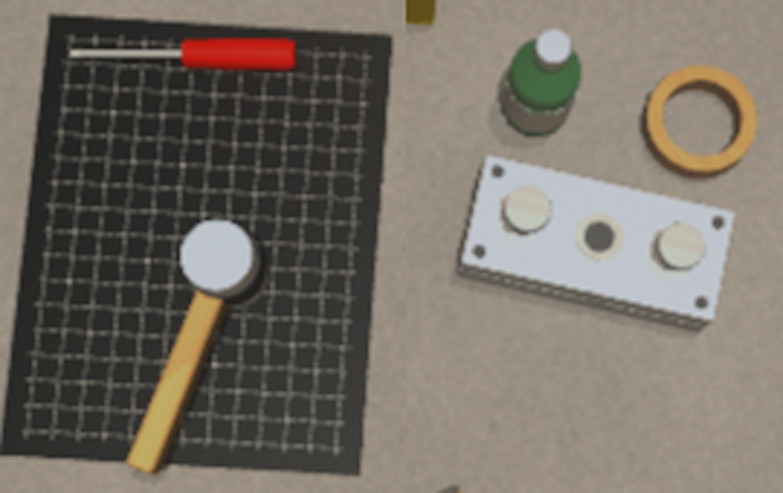

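The crop confirms it: the mallet on the mat has white faces and a steel band, with its head at top-view (175,188). The silver mould's pins are at about (321,152) and (374,164). Next, pin heights and mould yaw.

```bash
cat > pins.py <<'E'
from h import *
from scipy.optimize import least_squares
def look(tag=None):
    a=eyes.capture("scene");b=eyes.capture("top");out={}
    for n,c,box in(("s",a,(180,195,256,262)),("t",b,(290,125,395,200))):
        for r in models.find_in("pin_a",c):
            x=r["extent"];u,v=(x[0]+x[2])/2,(x[1]+x[3])/2
            if box[0]<u<box[2] and box[1]<v<box[3] and x[2]-x[0]<40: print(n,round(r["p"],2),np.round(x,1))
    return a,b
E
python3 - <<'E'
from pins import *
a,b=look()
f=a["frame"][190:270,175:260,::-1];g=b["frame"][125:205,290:400,::-1]
cv2.imwrite("pics/d.png",np.hstack([cv2.resize(f,None,fx=4,fy=4,interpolation=cv2.INTER_CUBIC),cv2.resize(g,None,fx=4,fy=4,interpolation=cv2.INTER_CUBIC)]))
# mould top outline, top camera
r=[x for x in models.cut_out("mould",b) if 320<(x["extent"][0]+x["extent"][2])/2<370 and x["extent"][2]-x["extent"][0]>60][0]["region"]
P=np.array([ray(b,u,v,.05)[:2]for v,u in zip(*np.nonzero(r))],np.float32)
print(cv2.minAreaRect(P*1000))
# pins from centre hole + model for different heights
for n,u,v in(("a",321.4,151.7),("b",374.5,164.5)):
    for z in(.06,.075,.09):
        X=ray(b,u,v,z);print(n,z,np.round(X,3),np.round(proj(a,X),1))
print(ray(b,346.9,161.7,.05))
E
```

```text
s 0.7 [222.  222.8 234.2 234.3]
t 0.77 [312.8 144.1 329.3 159.7]
t 0.69 [366.2 155.5 382.3 174. ]
((609.0891723632812, -215.09786987304688), (199.98643493652344, 101.09021759033203), 76.6835708618164)
a 0.06 [ 0.633 -0.161  0.06 ] [227.9 230.5]
a 0.075 [ 0.629 -0.16   0.075] [228.9 225.5]
a 0.09 [ 0.624 -0.158  0.09 ] [230.  220.6]
b 0.06 [ 0.604 -0.28   0.06 ] [200.5 209.8]
b 0.075 [ 0.601 -0.277  0.075] [201.7 205.3]
b 0.09 [ 0.597 -0.273  0.09 ] [202.9 200.7]
[ 0.61319263 -0.21971467  0.05      ]
```

View pics/d.png

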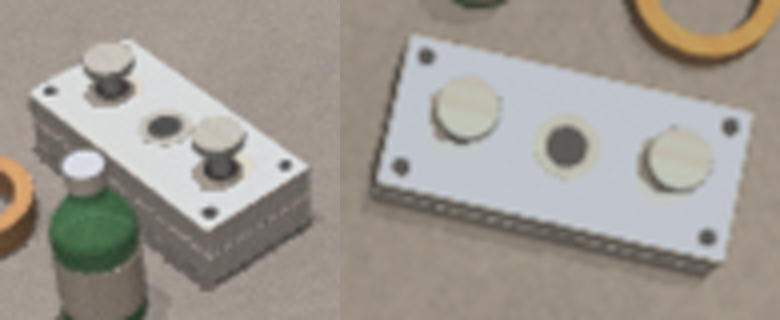

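Emit:
jog_arm:
  motion:
    - [[0, 0, 0.118], [0.028, -0.02, 0], 100]
    - [[0, 0, 0.118], [0.028, -0.02, 0], 100]
    - [[0, 0, 0.118], [0.02, -0.03, 0], 100]
    - [[0, 0, 0.118], [0.02, -0.03, 0], 100]
    - [[0, 0, 0.118], [0, -0.035, 0], 100]
    - [[0, 0, 0.118], [0, -0.035, 0], 100]
  newtons: 110

```text
time: 2.05
tool_pos: [0.29, -0.3524, 0.2312]
tool_rot: [-3.141, 0.0, -0.36]
ft_force: [-0.4, -0.2, -0.5]
finger_gap: 0.0854
gripper_force: 0.0
```

In the scene view the pin tops are at (229,222.5) and (202,204.5). Their heights are about 84 and 78 mm, so both stand proud, at about (0.627,-0.160) and (0.599,-0.277). Mould yaw is -13.3°. Now going to the mallet.

Emit:
jog_arm:
  motion:
    - [[0, 0, 0], [0, -0.04, 0], 100]
    - [[0, 0, 0], [0, -0.04, 0], 100]
    - [[0, 0, 0], [0, -0.04, 0], 100]
    - [[0, 0, 0], [0, -0.04, 0], 100]
    - [[0, 0, 0], [0, -0.04, 0], 100]
    - [[0, 0, 0], [0, -0.04, 0], 100]
    - [[0, 0, 0], [0, -0.04, 0], 100]
    - [[0, 0, 0], [0, -0.04, 0], 100]

```text
time: 2.72
tool_pos: [0.401, -0.052, 0.2317]
tool_rot: [3.142, -0.001, -0.354]
ft_force: [0.8, -1.1, 0.6]
finger_gap: 0.0854
gripper_force: 0.0
```

Emit:
jog_arm:
  motion:
    - [[0, 0, 0], [0, -0.04, 0], 100]
    - [[0, 0, 0], [0, -0.04, 0], 100]
    - [[0, 0, 0], [0, -0.04, 0], 100]
    - [[0, 0, 0], [0, -0.04, 0], 100]
    - [[0, 0, 0], [0, -0.04, 0], 100]
    - [[0, 0, 0], [-0.008, -0.04, 0], 100]
    - [[0, 0, 0], [0, -0.007, 0.03], 100]
    - [[0, 0, 0], [0, 0, 0], 100]

```text
time: 3.38
tool_pos: [0.4769, 0.1828, 0.1975]
tool_rot: [3.138, 0.006, -0.35]
ft_force: [-0.2, -0.8, -1.5]
finger_gap: 0.0857
gripper_force: 0.0
```

Emit:
jog_arm:
  motion:
    - [[0, 0, 0], [0.005, 0, 0.035], 100]
    - [[0, 0, 0], [0, 0, 0.035], 100]
    - [[0, 0, 0], [0, 0, 0.035], 100]
    - [[0, 0, 0], [0, 0, 0.03], 100]
    - [[0, 0, 0], [0, 0, 0.025], 100]
    - [[0, 0, 0], [0, 0, 0.014], 100]
    - [[0, 0, 0], [0, 0, 0], 100]

```text
time: 3.97
tool_pos: [0.4811, 0.1771, 0.0248]
tool_rot: [3.137, 0.006, -0.355]
ft_force: [-0.2, -0.5, 0.4]
finger_gap: 0.0854
gripper_force: 0.0
```

Emit:
jog_arm:
  motion:
    - [[0, 0, 0], [0, 0, 0], 0]
    - [[0, 0, 0], [0, 0, 0], 0]
    - [[0, 0, 0], [0, 0, 0], 0]
    - [[0, 0, 0], [0, 0, 0], 0]
    - [[0, 0, 0], [0, 0, 0], 0]
    - [[0, 0, 0], [0, 0, 0], 0]
    - [[0, 0, 0], [0, 0, 0], 0]
    - [[0, 0, 0], [0, 0, 0], 0]
  newtons: 110

```text
time: 4.63
tool_pos: [0.4844, 0.1791, 0.0285]
tool_rot: [-3.14, -0.002, -0.354]
ft_force: [-1.1, -0.2, 6.0]
finger_gap: 0.0202
gripper_force: 106.8
```

Emit:
jog_arm:
  motion:
    - [[0, 0, 0], [0, 0, -0.015], 0]
    - [[0, 0, 0], [0, 0, -0.025], 0]
    - [[0, 0, 0], [0, 0, -0.035], 0]
    - [[0, 0, 0], [0, 0, -0.035], 0]
    - [[0, 0, 0], [0, 0, -0.03], 0]
    - [[0, 0, 0], [0, 0, -0.02], 0]
    - [[0, 0, 0], [0, 0, 0], 0]

```text
time: 5.22
tool_pos: [0.486, 0.1795, 0.1916]
tool_rot: [-3.137, -0.007, -0.354]
ft_force: [0.9, 0.1, -3.8]
finger_gap: 0.0205
gripper_force: 108.0
```

```bash
cat > st.py <<'E'
from h import *
# averaged tool pose helper: reading is noisy, print joints too
s=robot.read_state();print(s["time"],np.round(s["tool_pos"],4),np.round(s["tool_rot"],4),s["finger_gap"],s["gripper_force"],np.round(s["ft_force"],1),np.round(s["wrist_torque"],2))
E
python3 - <<'E'
import st
from h import *
a=eyes.capture("scene");b=eyes.capture("top")
import runpy;runpy.run_path("st.py")
g=np.hstack([a["frame"][150:290,280:430],b["frame"][130:270,120:260]])[:,:,::-1]
cv2.imwrite("pics/e.png",cv2.resize(g,None,fx=2.7,fy=2.7,interpolation=cv2.INTER_CUBIC))
E
```

```text
5.2167 [0.486  0.1795 0.1916] [-3.1368 -0.0074 -0.354 ] 0.020549306488749794 107.95403838157654 [ 0.9  0.1 -3.8] [0.07 0.11 0.05]
5.3167 [0.4829 0.1787 0.1868] [ 3.1412e+00  5.0000e-04 -3.5410e-01] 0.020373087685421218 107.93675422668457 [-0.7  0.3 -4.1] [ 0.01  0.22 -0.03]
```

View pics/e.png

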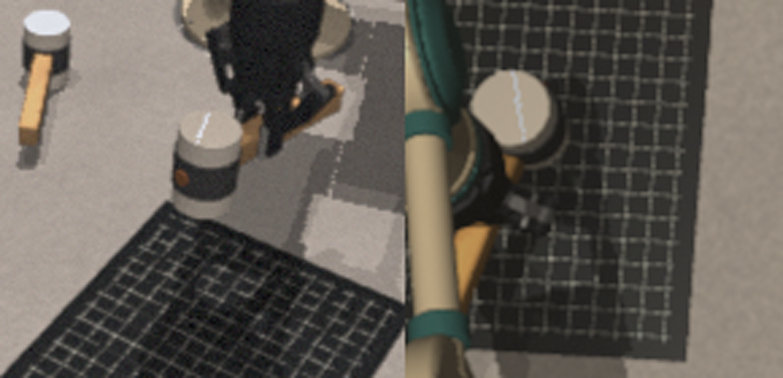

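The mallet is held level, with its head at top-view (160,170). Moving over pin_a.

Emit:
jog_arm:
  motion:
    - [[0, 0, -0.061], [0, 0, 0], 0]
    - [[0, 0, -0.061], [0, 0, 0], 0]
    - [[0, 0, 0], [0.01, 0.02, 0], 0]
    - [[0, 0, 0], [0.015, 0.03, 0], 0]
    - [[0, 0, 0], [0.018, 0.034, 0], 0]
    - [[0, 0, 0], [0.018, 0.034, 0], 0]
    - [[0, 0, 0], [0.018, 0.034, 0], 0]
    - [[0, 0, 0], [0.018, 0.034, 0], 0]

```text
time: 5.98
tool_pos: [0.5332, -0.0259, 0.1841]
tool_rot: [3.141, 0.006, -0.232]
ft_force: [0.2, 1.6, -3.2]
finger_gap: 0.0199
gripper_force: 108.0
```

Emit:
jog_arm:
  motion:
    - [[0, 0, 0], [0.018, 0.034, 0], 0]
    - [[0, 0, 0], [0.018, 0.034, 0], 0]
    - [[0, 0, 0], [0.013, 0.025, 0], 0]
    - [[0, 0, 0], [0.008, 0.016, 0], 0]
    - [[0, 0, 0], [0, 0, 0], 0]
    - [[0, 0, 0], [0, 0, 0], 0]

```text
time: 6.48
tool_pos: [0.5639, -0.1441, 0.1839]
tool_rot: [-3.14, 0.007, -0.234]
ft_force: [0.0, 0.3, -4.4]
finger_gap: 0.0204
gripper_force: 107.9
```

```bash
python3 - <<'E'
from h import *
import runpy
b=eyes.capture("top");runpy.run_path("st.py");a=eyes.capture("scene");runpy.run_path("st.py")
g=np.hstack([a["frame"][130:270,170:310],b["frame"][90:230,280:420]])[:,:,::-1]
cv2.imwrite("pics/f.png",cv2.resize(g,None,fx=2.8,fy=2.8,interpolation=cv2.INTER_CUBIC))
for z in(.25,.17):print(proj(b,[.627,-.16,z]),proj(a,[.627,-.16,z]))
E
```

```text
6.5333 [ 0.5638 -0.143   0.1845] [-3.1402  0.0061 -0.2331] 0.020147787235922077 107.89191484451294 [ 1.  -0.2 -3.3] [0.01 0.18 0.02]
6.5833 [ 0.564  -0.1425  0.1851] [-3.1404  0.005  -0.232 ] 0.020218288831667264 107.88790225982666 [-0.1  0.7 -2.8] [ 0.05  0.15 -0.02]
[330.99089729 126.50079762] [224.09722901 170.86487871]
[326.24973642 139.47147498] [226.575323   196.88156437]
```

View pics/f.png

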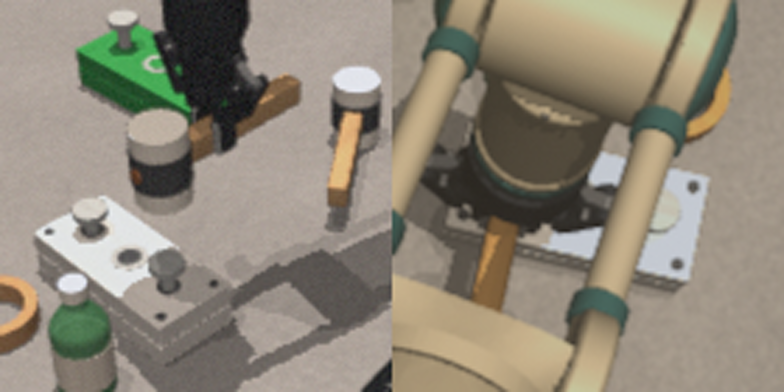

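Emit:
jog_arm:
  motion:
    - [[0, 0, 0], [0, 0, 0.025], 0]
    - [[0, 0, 0], [0, 0, 0.02], 0]
    - [[0, 0, 0], [0, 0, 0.02], 0]
    - [[0, 0, 0], [0, 0, 0.02], 0]
    - [[0, 0, 0], [0, 0, 0.011], 0]
    - [[0, 0, 0], [0, 0, 0], 0]
    - [[0, 0, 0], [0, 0, 0], 0]

```text
time: 7.17
tool_pos: [0.5651, -0.1428, 0.091]
tool_rot: [-3.141, 0.002, -0.231]
ft_force: [0.7, 0.3, -3.6]
finger_gap: 0.0203
gripper_force: 108.2
```

```bash
python3 - <<'E'
from h import *
import runpy
runpy.run_path("st.py");a=eyes.capture("scene");runpy.run_path("st.py")
cv2.imwrite("pics/g.png",cv2.resize(a["frame"][140:270,170:310,::-1],None,fx=4.2,fy=4.2,interpolation=cv2.INTER_CUBIC))
E
```

```text
7.1667 [ 0.5651 -0.1428  0.091 ] [-3.1414e+00  1.6000e-03 -2.3100e-01] 0.020323717908308354 108.17452669143677 [ 0.7  0.3 -3.6] [0.03 0.19 0.05]
7.2167 [ 0.5654 -0.1431  0.0915] [ 3.1415e+00  6.0000e-04 -2.3130e-01] 0.020270444403222385 108.17481994628906 [-0.3  1.3 -3.1] [ 0.04  0.17 -0.  ]
```

View pics/g.png

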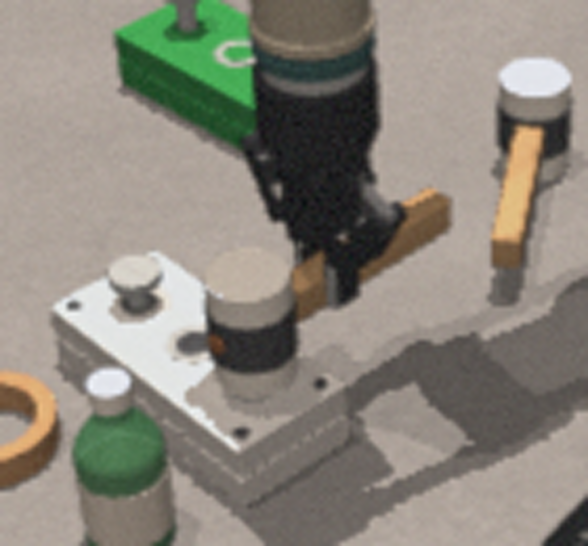

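The head sits over the pin (crop ~(250,370)) and no contact force remains. Driving the rest.

Emit:
jog_arm:
  motion:
    - [[0, 0, 0], [0, 0, 0.006], 0]
    - [[0, 0, 0], [0, 0, 0.002], 0]
    - [[0, 0, 0], [0, 0, 0], 0]

```text
time: 7.47
tool_pos: [0.5666, -0.1438, 0.0854]
tool_rot: [3.142, -0.003, -0.232]
ft_force: [-1.4, 1.7, 5.2]
finger_gap: 0.0199
gripper_force: 109.5
```

```bash
python3 st.py
```

```text
7.4667 [ 0.5666 -0.1438  0.0854] [ 3.1416 -0.0032 -0.2322] 0.019936706305144 109.54949855804443 [-1.4  1.7  5.2] [0.28 0.11 0.06]
```

Emit:
jog_arm:
  motion:
    - [[0, 0, 0], [0, 0, 0.003], 0]
    - [[0, 0, 0], [0, 0, 0], 0]

```text
time: 7.63
tool_pos: [0.5663, -0.1437, 0.0849]
tool_rot: [3.141, -0.004, -0.232]
ft_force: [-7.5, 3.4, 19.6]
finger_gap: 0.0203
gripper_force: 111.5
```

Emit:
jog_arm:
  motion:
    - [[0, 0, 0], [0, 0, 0.003], 0]
    - [[0, 0, 0], [0, 0, 0], 0]

```text
time: 7.8
tool_pos: [0.5658, -0.1437, 0.0826]
tool_rot: [3.141, -0.003, -0.232]
ft_force: [-9.9, 3.7, 25.1]
finger_gap: 0.0203
gripper_force: 113.1
```

The press force is about 29 N at the expected height, so pin_a is home. Lifting and moving over to pin_b, 120 mm along tool y.

Emit:
jog_arm:
  motion:
    - [[0, 0, 0], [0, 0, -0.02], 0]
    - [[0, 0, 0], [0, 0, -0.035], 0]
    - [[0, 0, 0], [0, 0, -0.035], 0]
    - [[0, 0, 0], [0, 0.03, 0], 0]
    - [[0, 0, 0], [0, 0.035, 0], 0]
    - [[0, 0, 0], [0, 0.035, 0], 0]
    - [[0, 0, 0], [0, 0.02, 0], 0]
    - [[0, 0, 0], [0, 0, 0], 0]

```text
time: 8.47
tool_pos: [0.5369, -0.2653, 0.1674]
tool_rot: [3.138, -0.001, -0.236]
ft_force: [0.8, -0.3, -3.5]
finger_gap: 0.0202
gripper_force: 108.9
```

```bash
python3 - <<'E'
from h import *
import runpy
runpy.run_path("st.py");a=eyes.capture("scene");runpy.run_path("st.py")
cv2.imwrite("pics/h.png",cv2.resize(a["frame"][140:270,170:310,::-1],None,fx=4.2,fy=4.2,interpolation=cv2.INTER_CUBIC))
E
```

```text
8.4667 [ 0.5369 -0.2653  0.1674] [ 3.1378e+00 -8.0000e-04 -2.3610e-01] 0.020197707306882112 108.93496870994568 [ 0.8 -0.3 -3.5] [ 0.06  0.17 -0.03]
8.5167 [ 0.5373 -0.2628  0.1672] [ 3.1409e+00 -1.0000e-04 -2.3560e-01] 0.020273179710452983 108.93524050712585 [-0.1  0.6 -4.1] [0.11 0.18 0.01]
```

View pics/h.png

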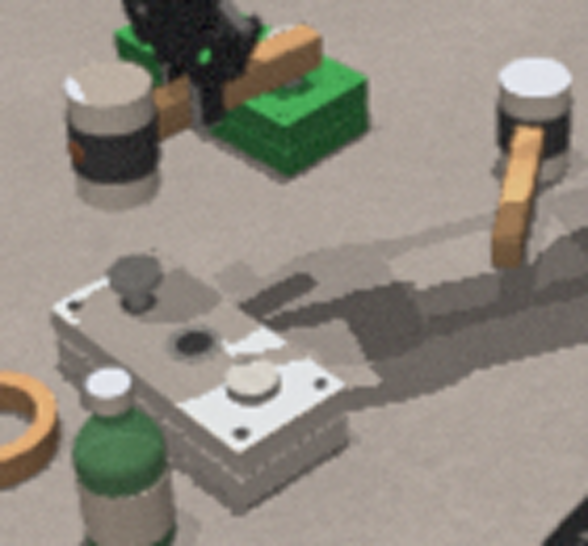

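Pin_a is fully home: its head lies flat on the mould at crop (252,380). The mallet is level above pin_b (135,272), offset about 2 px. Correcting that and striking.

Emit:
jog_arm:
  motion:
    - [[0, 0, 0], [-0.003, -0.004, 0.012], 0]
    - [[0, 0, 0], [0, 0, 0.02], 0]
    - [[0, 0, 0], [0, 0, 0.02], 0]
    - [[0, 0, 0], [0, 0, 0.018], 0]
    - [[0, 0, 0], [0, 0, 0.01], 0]
    - [[0, 0, 0], [0, 0, 0.002], 0]
    - [[0, 0, 0], [0, 0, 0], 0]

```text
time: 9.1
tool_pos: [0.5361, -0.2551, 0.0854]
tool_rot: [-3.141, 0.0, -0.232]
ft_force: [0.5, 0.2, -2.7]
finger_gap: 0.0202
gripper_force: 109.2
```

Emit:
jog_arm:
  motion:
    - [[0, 0, 0], [0, 0, 0.003], 0]
    - [[0, 0, 0], [0, 0, 0], 0]

```text
time: 9.27
tool_pos: [0.5365, -0.2557, 0.0835]
tool_rot: [3.142, -0.001, -0.232]
ft_force: [-1.0, 1.0, 1.9]
finger_gap: 0.0202
gripper_force: 109.9
```

Emit:
jog_arm:
  motion:
    - [[0, 0, 0], [0, 0, 0.003], 0]
    - [[0, 0, 0], [0, 0, 0], 0]

```text
time: 9.43
tool_pos: [0.536, -0.2556, 0.0824]
tool_rot: [3.141, -0.002, -0.232]
ft_force: [-6.0, 3.7, 13.7]
finger_gap: 0.0205
gripper_force: 112.0
```

Emit:
jog_arm:
  motion:
    - [[0, 0, 0], [0, 0, 0.003], 0]
    - [[0, 0, 0], [0, 0, 0], 0]

```text
time: 9.6
tool_pos: [0.5349, -0.2555, 0.0805]
tool_rot: [3.141, 0.0, -0.232]
ft_force: [-10.7, 5.4, 22.0]
finger_gap: 0.0204
gripper_force: 113.7
```

Emit:
jog_arm:
  motion:
    - [[0, 0, 0], [0, 0, -0.025], 0]
    - [[0, 0, 0], [0, 0, -0.04], 0]
    - [[0, 0, 0], [0, 0, -0.04], 0]
    - [[0, 0, 0], [-0.012, -0.03, 0], 0]
    - [[0, 0, 0], [-0.013, -0.036, 0], 0]
    - [[0, 0, 0], [-0.013, -0.036, 0], 0]
    - [[0, 0, 0], [-0.013, -0.036, 0], 0]
    - [[0, 0, 0], [-0.013, -0.036, 0], 0]

```text
time: 10.27
tool_pos: [0.5132, -0.0705, 0.1814]
tool_rot: [-3.142, -0.001, -0.233]
ft_force: [1.0, 0.7, -4.0]
finger_gap: 0.02
gripper_force: 109.9
```

Emit:
jog_arm:
  motion:
    - [[0, 0, 0], [-0.013, -0.036, 0], 0]
    - [[0, 0, 0], [-0.013, -0.036, 0], 0]
    - [[0, 0, 0], [-0.013, -0.036, 0], 0]
    - [[0, 0, 0], [-0.013, -0.036, 0], 0]
    - [[0, 0, 0], [-0.013, -0.036, 0], 0]
    - [[0, 0, 0], [-0.013, -0.036, 0], 0]
    - [[0, 0, 0], [0, -0.01, 0], 0]
    - [[0, 0, 0], [0, 0, 0], 0]

```text
time: 10.93
tool_pos: [0.4899, 0.1691, 0.1813]
tool_rot: [-3.14, -0.001, -0.228]
ft_force: [0.2, -0.2, -3.7]
finger_gap: 0.0206
gripper_force: 110.0
```

```bash
python3 - <<'E'
from h import *
import runpy
runpy.run_path("st.py");a=eyes.capture("scene");runpy.run_path("st.py")
cv2.imwrite("pics/i.png",cv2.resize(a["frame"][150:310,180:440,::-1],None,fx=3,fy=3,interpolation=cv2.INTER_CUBIC))
E
```

```text
10.9333 [0.4899 0.1691 0.1813] [-3.1399e+00 -9.0000e-04 -2.2800e-01] 0.0205614097987254 110.0152838230133 [ 0.2 -0.2 -3.7] [0.01 0.13 0.01]
10.9833 [0.4899 0.1671 0.1812] [ 3.1413e+00 -8.0000e-04 -2.2920e-01] 0.020283493382543864 110.01359939575195 [-0.1 -0.7 -3.6] [ 0.01  0.17 -0.02]
```

View pics/i.png

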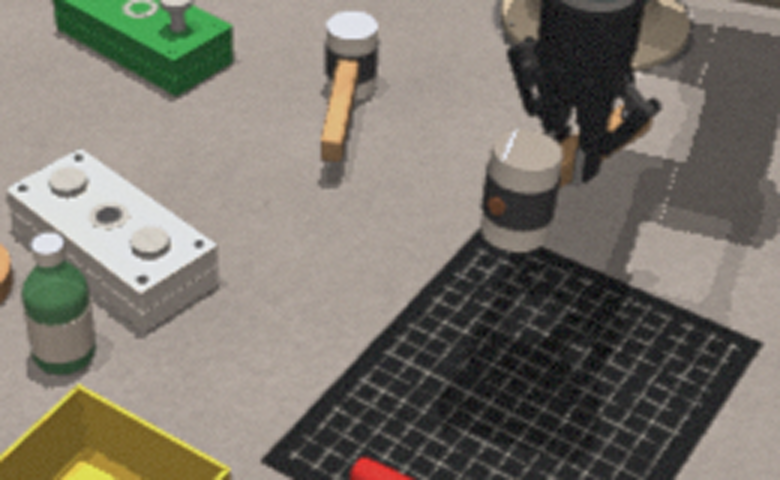

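Both pins are home, with their heads flat at crop (69,181) and (150,241). The mallet is held over the mat area. Lowering it.

Emit:
jog_arm:
  motion:
    - [[0, 0, 0], [0, 0, 0.02], 0]
    - [[0, 0, 0], [0, 0, 0.035], 0]
    - [[0, 0, 0], [0, 0, 0.035], 0]
    - [[0, 0, 0], [0, 0, 0.03], 0]
    - [[0, 0, 0], [0, 0, 0.015], 0]
    - [[0, 0, 0], [0, 0, 0.008], 0]
    - [[0, 0, 0], [0, 0, 0.005], 0]
    - [[0, 0, 0], [0, 0, 0], 0]

```text
time: 11.65
tool_pos: [0.4903, 0.1651, 0.033]
tool_rot: [3.141, 0.0, -0.233]
ft_force: [0.4, 0.4, -3.1]
finger_gap: 0.0199
gripper_force: 109.9
```

Emit:
jog_arm:
  motion:
    - [[0, 0, 0], [0, 0, 0.002], 0]
    - [[0, 0, 0], [0, 0, 0], 0]

```text
time: 11.82
tool_pos: [0.491, 0.1659, 0.0323]
tool_rot: [-3.141, -0.002, -0.233]
ft_force: [-0.8, 1.0, -4.0]
finger_gap: 0.0203
gripper_force: 109.9
```

Emit:
jog_arm:
  motion:
    - [[0, 0, 0], [0, 0, 0.003], 0]
    - [[0, 0, 0], [0, 0, 0], 0]

```text
time: 11.98
tool_pos: [0.4902, 0.1661, 0.0287]
tool_rot: [-3.141, -0.001, -0.232]
ft_force: [-1.4, -0.2, -2.8]
finger_gap: 0.0202
gripper_force: 109.9
```

Emit:
jog_arm:
  motion:
    - [[0, 0, 0], [0, 0, 0.002], 0]
    - [[0, 0, 0], [0, 0, 0], 0]

```text
time: 12.15
tool_pos: [0.4898, 0.1661, 0.0263]
tool_rot: [3.142, -0.0, -0.232]
ft_force: [0.3, 0.0, -3.9]
finger_gap: 0.0203
gripper_force: 109.9
```

Emit:
jog_arm:
  motion:
    - [[0, 0, 0], [0, 0, 0.003], 0]
    - [[0, 0, 0], [0, 0, 0], 0]

```text
time: 12.32
tool_pos: [0.4899, 0.1662, 0.025]
tool_rot: [-3.141, -0.001, -0.232]
ft_force: [-4.7, 0.8, 10.0]
finger_gap: 0.0204
gripper_force: 112.3
```

Emit:
jog_arm:
  motion:
    - [[0, 0, 0], [0, 0, 0], 30]
    - [[0, 0, 0], [0, 0, 0], 45]
    - [[0, 0, 0], [0, 0, 0], 70]
    - [[0, 0, 0], [0, 0, 0], 100]
    - [[0, 0, 0], [0, 0, 0], 100]
    - [[0, 0, 0], [0, 0, 0], 100]
    - [[0, 0, 0], [0, 0, 0], 100]
    - [[0, 0, 0], [0, 0, 0], 100]

```text
time: 12.98
tool_pos: [0.4899, 0.166, 0.0232]
tool_rot: [3.141, 0.0, -0.232]
ft_force: [0.5, 0.5, -0.1]
finger_gap: 0.0858
gripper_force: 0.0
```

Emit:
jog_arm:
  motion:
    - [[0, 0, 0], [0, 0, 0], 100]
    - [[0, 0, 0], [0, 0, -0.02], 100]
    - [[0, 0, 0], [0, 0, -0.03], 100]
    - [[0, 0, 0], [0, 0, -0.035], 100]
    - [[0, 0, 0], [0, 0, -0.035], 100]
    - [[0, 0, 0], [0, 0, -0.035], 100]
    - [[0, 0, 0], [0, 0, -0.02], 100]
    - [[0, 0, 0], [0, 0, 0], 100]

```text
time: 13.65
tool_pos: [0.493, 0.1667, 0.2035]
tool_rot: [-3.137, -0.01, -0.232]
ft_force: [0.4, -0.8, 0.0]
finger_gap: 0.0853
gripper_force: 0.0
```

```bash
python3 - <<'E'
from h import *
import runpy
runpy.run_path("st.py");a=eyes.capture("scene")
save(a,"j",(180,150,440,350),3)
E
```

```text
13.65 [0.493  0.1667 0.2035] [-3.1372 -0.0099 -0.2322] 0.08528820653912242 0.0 [ 0.4 -0.8  0. ] [-0.03 -0.01  0.  ]
```

View pics/j.png

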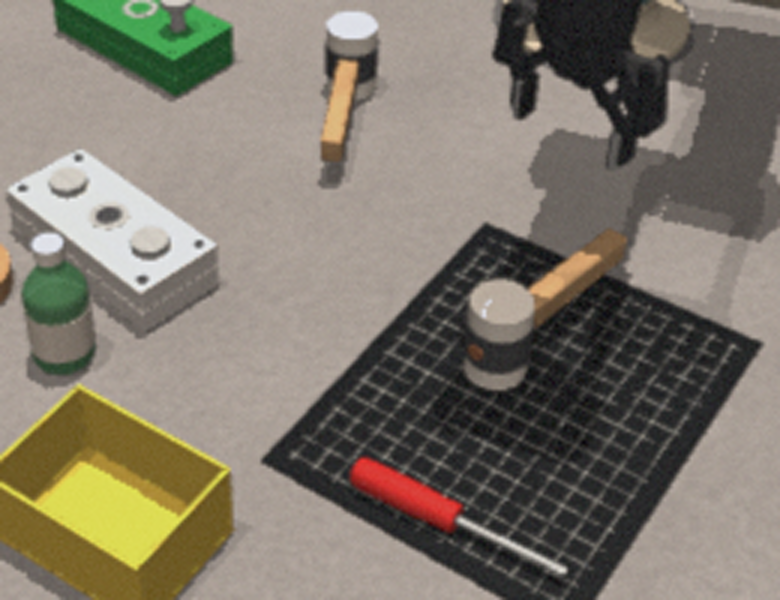

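The mallet stands released on the mat (crop (498,335)). Both pins are flat and the bystanders have not moved. Handing in.

```bash
python3 -c "
from bench import sign_off
print(sign_off())"
```

```text
the job is handed in; nothing more can be done
None
```

I drove both pins fully home with the mallet, stood it back on the cutting mat, let go of it and handed the job in; no verdict came back.

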